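Fit the spacer sleeve and hold the turntable's index plunger out

ROBOT

A 6-joint arm with a two-finger parallel gripper is mounted at the origin on the work surface. World frame = base frame: x ahead of the robot, y to its left, z up, the work surface at z = 0. Lengths are in mm, angles in rad, forces in N, time in s.
With the tool pointing down it reaches from about 225 to 875 mm from the base axis. Payload 3.4 kg.
Tool frame: the origin (TCP) lies at the very end of the fingers, on their centre line; the grasp point (between the pads) lies 19 mm behind it; z points along the fingers, y is the line along which they close (so a half turn about z gives the same grasp; the last joint's range is limited). The gripper opens to 85 mm and grips with 20 to 120 N. Pads are 22 mm wide; open, the fingers measure 114 mm over their backs; the gripper's body (76 mm by 85 mm) begins 54 mm behind the grasp point. The pads swing forward as they close: fully open they stand 13 mm farther back than shut.
Start: joints at [-1.228, 0.276, 1.505, -0, 1.361, -0.121], TCP at [257.231, -514.291, 231.328] pointing down, gripper open.
Joint ranges: [-2.89, 2.89], [-0.75, 2.08], [0.22, 2.7], [-1.18, 4.32], [0.11, 2.71], [-2.7, 2.7]. Speed limits (rad/s): [2.57, 2.57, 3.14, 3.14, 3.14, 3.14].

INTERFACE

Orientations are given as a rotation vector (axis times angle).
In Python, from rig import bot, cams, close_job gives the robot as it stands.
- The arm moves only by the tool send_rows, never from a script. Its argument "steps" is a list of rows, each a list of 5 numbers: the closure, from 0 (fully open) to 1 (shut), then the shift along the tool's x, y, z in mm, then the turn about the tool's z in rad. In form: [[grip, dx, dy, dz, roll], ...]. A call has 1 to 12 rows; each row shifts and turns the commanded pose from where the row before left it, along the tool's axes as they then stand; what a row does not reach is not made up. A row lasts 1/10 s, in which the tool goes at most 50 mm and 8.59 degrees, less where a joint would pass 70% of its speed; a pose out of reach is approached as far as the arm can. A call with a gripper value outside its range is refused whole. The fingers move at their own pace and stop on an object; "squeeze" is the grip in N (left out, the last holds). Time passes only in rows, so rows that do not move let the fingers close. It gives the time, the measured TCP pose, the force, the opening and the grip force at its end, in the units of the state.
- bot.observe(): the state, without advancing time (a new reading comes with each control period).
- cams.capture(name): name is "side" or "top"; returns (picture, depth): 480x640x3 uint8, red, green, blue; 480x640 float32, mm along the optical axis (not along the pixel's ray), 0 where there is no reading.
- cams.get_calibration(name): a dict with "intrinsics" (3x3 intrinsics, pixels), "view" (4x4, takes a point from world to camera coordinates). Camera axes: x right, y down, z forward; pixel columns grow to the right and rows downward; lengths in mm; the calibration is good to about 2 mm. A picture is of the moment at which its call begins. get_calibration takes no time and is no camera call.
- close_job(): hands the job in; it is judged then, once.
Trained networks look in the newest picture that a camera, given by its name, has taken for a name from the list of things; names that differ only in an ending like _2 or _b are one class to them, and where a whole thing is asked for, a point or a joint stands for the part that bears it (a point fixed in the world has none). Each returns a list of dicts, best first, with "p" (0 to 1); they miss things now and then, are a little off and sometimes report something else, mostly with a low value. They report only what shows in the picture. A call takes as long as a camera call. They do not tell look-alikes from the thing itself.
- cams.look_for(thing, camera): "box" ([centre column, centre row, width, height] in pixels, round what is visible of it).
- cams.silhouettes(thing, camera): "region" (480x640 bool, what is visible of it) and "box" ([centre column, centre row, width, height] in pixels, round what is visible of it).
- cams.landmark_of(thing, camera): "at" ([row, column] in pixels: a listed point, or the origin of a listed thing).
The state is a dict: "time_s": time; "joint_positions": joint angles; "joint_vel": joint speeds; "effort": joint torques, N m; "eef_pos": TCP position; "tcp_rot": TCP orientation; "wrist_force": force on the tool from outside, world axes, zero at the start; "wrist_torque": the same for the moment, N m; "grip_width": finger opening in mm; "finger_force": force on a finger pad.
Only numpy, scipy, OpenCV 4.12 (cv2) and the standard library are available. Lean on these libraries where they do the work, as an engineer would, in place of code of your own. Each camera call takes 0.05 s, during which the arm holds its last target. There are 200 camera calls.

TASK

Get the jar inspection turntable ready for indexing: push the plain metal tube (the spacer sleeve standing on the bench) all the way down over the spigot in the middle of the turntable, and let go of it. Then take the black knob of the sprung index plunger at the turntable's rim, pull it straight up as far as it goes so that the pin is clear of its hole in the disc, and finish while still gripping it and holding it up there. Leave the two honey jars and the loose flat ring where they are.

Things in the scene. Friction and masses are not known exactly. Their poses are not given: they have to be found in the camera images.
- sleeve: spacer sleeve: a plain round bare-metal tube, open at both ends, 46 mm outside, bore 34 mm (wall 6 mm), 80 mm long, 0.18 kg. Stands upright on the bench at the start, and is the same either way up. Origin at its centre, half-way up (40 mm above its lower end); z along its axis, up.
- spigot_foot (a point): centre of the disc's top face, at the foot of the upright spigot, 60 mm above the bench. The sleeve's lower end rests on this face when fully home. Disc 214 mm across, base 230 mm; neither moves or turns in this job. z up; x points horizontally from the spigot towards the plunger. The turntable stands on the left half of the bench, turned any way round.
- spigot_top (a point): centre of the spigot's top end, 45 mm above the disc face. The spigot is a round steel post 31 mm across, tapering over its top 6 mm to 19 mm, so the sleeve has 1.5 mm of clearance all round.
- seat_hole (a point): mouth of the plunger's seat hole in the disc's top face, 90 mm from the spigot's axis, straight below the knob. The pin (10 mm across) reaches 10 mm down into it. A grey bracket (arm 30 mm wide, post 40 mm wide outside the disc, tops 100 mm above the bench) holds the plunger's barrel from the side away from the spigot.
- pull_knob (a point): black round plastic knob of the index plunger, 25 mm across, 28 mm high, top edge chamfered. Origin at its centre, at rest 72 mm above the disc face (132 mm above the bench); z up. It moves only straight up and down with the plunger. Its underside stands 14 mm above the plunger's steel barrel (24 mm across); nothing stands beside the knob.
- plunger (a joint): upward travel of the plunger in m: 0 = in, pin seated; 0.018 = pulled up fully against its stop (pin tip then 8 mm above the disc face). A spring pulls it back down with about 4 N (with its weight) at the start of the pull rising to about 9 N at the stop; it snaps in when let go, there is no latch.
- jar_a: honey jar, amber glass with yellow label and brass-coloured lid, 68 mm across, 95 mm high, 0.42 kg, standing on the bench; to be left alone. Origin at the centre of its underside.
- jar_b: a second honey jar like jar_a; to be left alone. Origin at the centre of its underside.
- collar: loose flat steel ring, 80 mm across, hole 60 mm, 16 mm high, lying on the bench; to be left alone. Origin at the centre of its underside.
Not all that is in view belongs to the job. Of the things like the sleeve, leave any that is red; of the rest the larger one is meant.

How it is judged (in metres and radians):
On the way:
1. the sleeve is fully home on the spigot and let go, with the plunger still in (horizontal distance between sleeve and spigot_foot below 0.005 m and z of sleeve in the frame of spigot_foot between 0.036 and 0.043 m and angle between the z axis of sleeve and the z axis of spigot_foot, either way round below 0.08 rad and contact force between each of the arm, the fingers and sleeve below 0.1 N and value of joint plunger below 0.003 m), for 0.2 s.
At the end, for the whole second after the job is handed in: Plunger up at least 15.5 of its 18 mm, carried by the fingers alone (over 4 N on the knob); sleeve on the spigot within 5 mm of its axis, upright within 0.08 rad, lower end within 3 mm of the disc face, not touched by the robot (value of joint plunger above 0.0155 m and contact force between the fingers and plunger above 4 N and contact force between each of plunger, the arm, the fingers and sleeve below 0.1 N and contact force between plunger and jar_a below 0.1 N and contact force between plunger and jar_b below 0.1 N and contact force between plunger and collar below 0.1 N and horizontal distance between sleeve and spigot_foot below 0.005 m and z of sleeve in the frame of spigot_foot between 0.036 and 0.043 m and angle between the z axis of sleeve and the z axis of spigot_foot, either way round below 0.08 rad); the arm keeps its last pose, push and grip.
It fails at once if a honey jar is shifted by more than 30 mm or knocked over (distance of any of jar_a, jar_b from where it was at the start of the episode above 0.03 m or angle between any of jar_a, jar_b's own z axis and vertical above 0.5 rad).
It fails at once if the loose ring is shifted by more than 30 mm (distance of collar from where it was at the start of the episode above 0.03 m).
It also fails if it takes over 51 s, if anything falls off the work surface, if the arm or the gripper's body presses on something with over 40 N, if the wrist force passes 120 N, or if a joint passes its speed limit or range.

## Working session

There is one attempt and no reset: what is moved stays moved. The work goes in short steps, Python scripts to look and compute and a tool call to move; the robot and the scene stay as the last step left them, time stands still between calls to the robot, and variables do not carry over. Pictures are saved under pics/ and viewed, at most 10 in all, crops included, and the job is handed in when it is done.

Besides the shell and the picture viewer there is one more tool, called after "Request:" as name(argument=value, ...) on one line, values as JSON. send_rows: Moves the arm, as the interface text tells. Its arguments: {"type":"object","properties":{"steps":{"type":"array"},"squeeze":{"type":"number"}},"required":["steps"]}

```bash
mkdir -p pics; cat > h.py <<'E'
import numpy as np, cv2
from rig import bot, cams
def cal(n):
    c=cams.get_calibration(n); return np.array(c["intrinsics"],float),np.array(c["view"],float)
def p2w(n,u,v,d):
    K,V=cal(n); p=np.linalg.inv(K)@np.stack([u*d,v*d,d]); 
    return (np.linalg.inv(V)@np.vstack([p,np.ones_like(p[:1])]))[:3]
def cloud(n,dep,reg):
    v,u=np.nonzero(reg&(dep>0)); return p2w(n,u.astype(float),v.astype(float),dep[v,u].astype(float)).T
def w2p(n,P):
    K,V=cal(n); q=K@(V@np.append(P,1))[:3]; return q[:2]/q[2]
def onplane(n,u,v,z):
    a=p2w(n,np.array([u]),np.array([v]),np.array([1.]))[:,0];b=p2w(n,np.array([u]),np.array([v]),np.array([1000.]))[:,0]
    return a+(b-a)*(z-a[2])/(b[2]-a[2])
def circ(P):
    A=np.c_[2*P[:,:2],np.ones(len(P))]; s=np.linalg.lstsq(A,(P[:,:2]**2).sum(1),rcond=None)[0]
    return s[:2],np.sqrt(s[2]+s[:2]@s[:2])
E
python3 - <<'E'
from h import *
np.set_printoptions(precision=1,suppress=True)
o=bot.observe(); print(o)
for n in("top","side"):
    im,d=cams.capture(n); cv2.imwrite(f"pics/{n}0.png",im[...,::-1]); np.save(n+"0.npy",d)
    K,V=cal(n); print(n,K[0,0],np.linalg.inv(V)[:3])
    for t in("sleeve","jar_a","collar","plunger"):
        for r in cams.silhouettes(t,n)[:4]:
            P=cloud(n,d,r["region"]); print(t,round(r["p"],2),np.array(r["box"]),len(P), P.min(0) if len(P) else'',P.max(0) if len(P) else'',np.median(P,0) if len(P) else'')
    for t in("spigot_top","spigot_foot","seat_hole","pull_knob"):
        for r in cams.landmark_of(t,n)[:2]: print(t,round(r["p"],2),np.array(r["at"]))
E
```

```text
{'time_s': 0.0, 'joint_positions': array([-1.2,  0.3,  1.5, -0. ,  1.4, -0.1]), 'joint_vel': array([ 0., -0., -0., -0.,  0., -0.]), 'effort': array([ -0. , -41.7, -24.6,  -0. ,   0. ,   0. ]), 'eef_pos': array([ 257. , -513.8,  230.4]), 'tcp_rot': array([-3.1, -0.7,  0. ]), 'wrist_force': array([ 0.2, -0.3,  0.8]), 'wrist_torque': array([-0., -0., -0.]), 'finger_force': 0.0, 'grip_width': 85.43397823829203}
top 459.0223352701456 [[ -0.   -1.    0.1 459.5]
 [ -1.    0.   -0.  -36.3]
 [  0.   -0.1  -1.  934.2]]
sleeve 0.73 [400.  319.4  22.3  20.3] 285 [ 319.9 -217.3   -3.8] [ 360.3 -173.2   59.7] [ 344.  -191.    41.9]
sleeve 0.71 [352.9 284.6  27.1  25.9] 347 [ 395.9 -132.    -2.2] [439.9 -78.9  84. ] [ 415.8 -103.4   78.1]
jar_a 0.72 [455.  233.4  48.7  33.4] 1291 [ 476.9 -331.9    3.7] [ 543.5 -268.2   98.9] [ 508.9 -291.4   93.9]
jar_a 0.6 [386.4 200.8  38.3  35.5] 1130 [ 544.4 -218.8   -2.2] [ 617.5 -138.8   99.8] [ 573.1 -168.    94.1]
collar 0.79 [459.2 172.   41.8  36.6] 744 [ 592.8 -374.9   -3.2] [ 677.8 -291.1   20.7] [ 633.9 -332.5   15. ]
plunger 0.71 [222.1 176.4  18.8  2
[... 613 characters left out ...]
  54.9]
jar_a 0.63 [303.6 223.4  32.7  57.3] 1706 [ 544.7 -321.5   -3.9] [ 643.8 -134.9   99.1] [ 572.5 -149.4   64.1]
jar_a 0.59 [351.9 188.5  34.   54. ] 1518 [ 477.6 -470.2   -3.2] [ 573.8 -262.    99.9] [ 507.1 -278.7   62.9]
collar 0.78 [302.5 183.9  35.3  20.3] 386 [ 593.8 -368.8   -4.8] [ 673.1 -287.8   20.7] [ 643.8 -338.6   13.8]
collar 0.41 [303.1 222.8  33.4  54.3] 1636 [ 544.7 -246.1   -2.5] [ 640.7 -134.9   99.1] [ 572.5 -149.    65.1]
plunger 0.57 [217.8 300.4  14.4  41.5] 298 [605.3  -6.5  -1.6] [684.3 143.3 148. ] [614.6 135.2 140.2]
spigot_top 0.64 [307. 276.]
spigot_foot 0.86 [327.8 275.1]
seat_hole 0.81 [317.6 223.8]
seat_hole 0.29 [237.5 379.4]
pull_knob 0.8 [286.8 216.8]
```

```bash
python3 - <<'E'
import cv2
a=cv2.imread("pics/side0.png");b=cv2.imread("pics/top0.png")
cv2.imwrite("pics/c1.png",cv2.resize(a[140:440,150:480],None,fx=2,fy=2,interpolation=cv2.INTER_CUBIC))
cv2.imwrite("pics/c2.png",cv2.resize(b[110:370,130:510],None,fx=2,fy=2,interpolation=cv2.INTER_CUBIC))
E
```

```text
(no output)
```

View pics/c1.png

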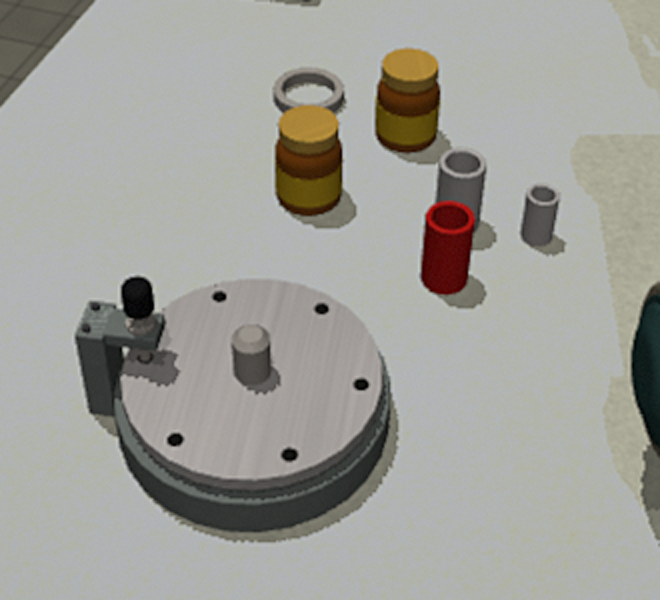

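View pics/c2.png

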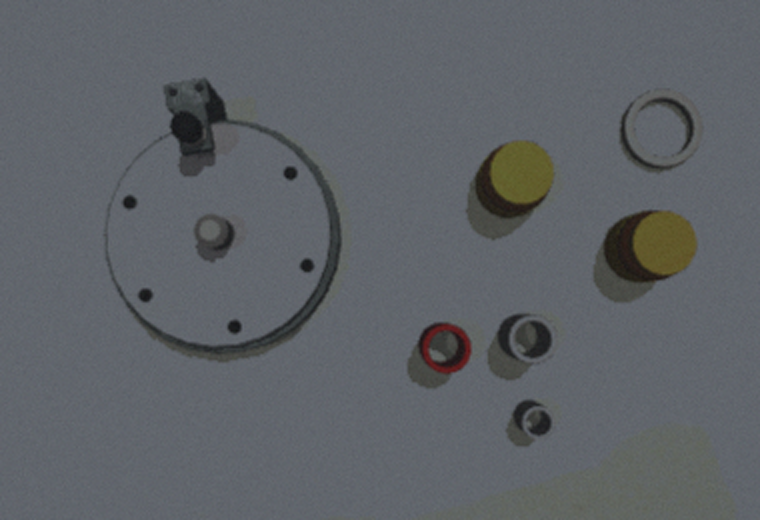

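```bash
python3 - <<'E'
from h import *
from scipy.optimize import least_squares
np.set_printoptions(precision=1,suppress=True)
def fitR(P,R):
    return least_squares(lambda c:np.hypot(P[:,0]-c[0],P[:,1]-c[1])-R,P[:,:2].mean(0),loss='soft_l1').x
for n in("top","side"):
    d=np.load(n+"0.npy"); C=cloud(n,d,np.ones_like(d,bool))
    def near(x,y,r,z0,z1): 
        return C[(np.hypot(C[:,0]-x,C[:,1]-y)<r)&(C[:,2]>z0)&(C[:,2]<z1)]
    P=near(423,-172,34,76,86); print(n,"sleeve top",len(P),P.mean(0),fitR(P,20.), (P.min(0)+P.max(0))/2)
    P=near(423,-172,34,15,72);rim=P; print("  body",len(P),fitR(P,23.))
    P=near(415,-103,30,76,86); print("  red top",fitR(P,20.))
    P=near(345,-191,30,52,66); print("  small top",P.mean(0))
    P=near(525,120,130,54,66); print("  disc",len(P),P.mean(0),(P.min(0)+P.max(0))/2)
    P=near(520,115,40,100,112); print("  spigot top",len(P),P.mean(0))
    P=near(520,115,40,66,96); print("  spigot body",len(P),fitR(P,15.5))
    P=near(613,130,25,143,152); print("  knob top",len(P),P.mean(0))
    P=near(613,130,25,120,141); print("  knob body",len(P),fitR(P,12.5))
ct=dict(sp_top=((227.4,235.7),105),foot=((226.8,240.4),60),seat=((180.8,232.2),60),knob=((172.5,221.3),132))
cs=dict(sp_top=((307,276),105),foot=((327.8,275.1),60),seat=((317.6,223.8),60),knob=((286.8,216.8),132))
for n,c in(("top",ct),("side",cs)):
    for k,((v,u),z) in c.items(): print(n,k,onplane(n,u,v,z))
E
```

```text
top sleeve top 219 [ 424.5 -182.3   79.7] [ 424.6 -181.9] [ 424.3 -182.    79.7]
  body 186 [ 423.  -176.8]
  red top [ 417.3 -101.7]
  small top [ 344.6 -189.7   55.8]
  disc 9240 [526.5 111.5  59.5] [538.7 112.5  59.8]
  spigot top 179 [529.3 111.9 103.6]
  spigot body 52 [529.4 112.6]
  knob top 123 [617.3 127.1 145.4]
  knob body 51 [618.3 127.5]
side sleeve top 172 [ 424.8 -179.4   79.1] [ 424.7 -179. ] [ 424.8 -180.4   79.1]
  body 404 [ 425.3 -180.6]
  red top [417.6 -98.9]
  small top [ 345.  -186.9   54.9]
  disc 9871 [524.9 123.6  59.8] [536.7 114.4  60. ]
  spigot top 180 [528.7 117.  103.5]
  spigot body 235 [529.7 113.5]
  knob top 118 [617.  130.6 145.4]
  knob body 149 [618.6 128.2]
top sp_top [523.6 110.6 105. ]
top foot [528.1 109.6  60. ]
top seat [616.8 124.5  60. ]
top knob [618.9 130.3 132. ]
side sp_top [526.6 114.9 105. ]
side foot [527.6 120.1  60. ]
side seat [615.8 126.9  60. ]
side knob [620.7 127.6 132. ]
```

```bash
cat >> h.py <<'E'
from scipy.spatial.transform import Rotation as Ro
def go(t,yaw=None):
    o=bot.observe(); R=Ro.from_rotvec(o["tcp_rot"]); y=R.as_matrix()[:,1]; a=np.degrees(np.arctan2(y[1],y[0]))
    r=0
    if yaw is not None: r=-((yaw-a+90)%180-90)   # roll about tool z (down) reverses yaw
    R2=R*Ro.from_rotvec([0,0,np.radians(r)]); 
    print("t",o["time_s"],"pos",o["eef_pos"].round(1),"yaw",a.round(2),"tilt",R.as_matrix()[:,2].round(4),"roll rad",np.radians(r).round(3),"shift(after roll)",R2.inv().apply(np.array(t)-o["eef_pos"]).round(1),"j",o["joint_positions"].round(2),"F",o["wrist_force"].round(1),"w",round(o["grip_width"],1),round(o["finger_force"],1))
E
python3 -c "
from h import *
for y in (45,-45): go([424.7,-180.8,180],y)"
```

```text
t 0.9 pos [ 257.2 -514.3  231.3] yaw -63.43 tilt [ 1.e-04 -1.e-04 -1.e+00] roll rad 1.249 shift(after roll) [-117.4 -354.2   51.3] j [-1.23  0.28  1.5   0.    1.36 -0.12] F [-0.2 -0.2  0. ] w 85.4 0.0
t 0.9 pos [ 257.2 -514.3  231.3] yaw -63.43 tilt [ 1.e-04 -1.e-04 -1.e+00] roll rad -0.322 shift(after roll) [ 354.2 -117.4   51.3] j [-1.23  0.28  1.5   0.    1.36 -0.12] F [-0.2 -0.2  0. ] w 85.4 0.0
```

Request:
send_rows(steps=[[0, 0, 0, 0, -0.107], [0, 0, 0, 0, -0.107], [0, 0, 0, 0, -0.108], [0, 44.3, -14.7, 6, 0], [0, 44.3, -14.7, 6, 0], [0, 44.3, -14.7, 6, 0], [0, 44.3, -14.7, 6, 0], [0, 44.3, -14.7, 6, 0], [0, 44.3, -14.7, 6, 0], [0, 44.3, -14.7, 6, 0], [0, 44.3, -14.7, 9, 0], [0, 0, 0, 0, 0]], squeeze=40)

```text
time_s: 2.1
eef_pos: [425.4, -175.1, 179.5]
tcp_rot: [-2.895, -1.211, -0.001]
wrist_force: [0.2, -0.3, -0.1]
grip_width: 85.5
finger_force: 0.0
```

```bash
python3 -c "
from h import *
go([424.7,-180.8,38],-45)"
```

```text
t 2.1 pos [ 425.4 -175.1  179.5] yaw -44.6 tilt [-7.0e-04  3.7e-03 -1.0e+00] roll rad 0.007 shift(after roll) [ -4.9   4.  141.5] j [-0.54  0.14  1.82  0.    1.18  0.23] F [ 0.2 -0.3 -0.1] w 85.5 0.0
```

Request:
send_rows(steps=[[0, 0, 0, 0, 0], [0, 0, 0, 10, 0], [0, 0, 0, 10, 0], [0, 0, 0, 10, 0], [0, 0, 0, 10, 0], [0, 0, 0, 0, 0], [0, 0, 0, 0, 0]])

```text
time_s: 2.8
eef_pos: [424.3, -180.7, 139.9]
tcp_rot: [-2.902, -1.201, 0.001]
wrist_force: [-0.0, 0.0, 0.6]
grip_width: 85.6
finger_force: 0.0
```

```bash
python3 -c "
from h import *
go([424.7,-180.8,38],-45)"
```

```text
t 2.8 pos [ 424.3 -180.7  139.9] yaw -45.02 tilt [-8.e-04  4.e-04 -1.e+00] roll rad -0.0 shift(after roll) [  0.3   0.5 101.9] j [-0.55  0.18  1.88 -0.    1.08  0.23] F [-0.   0.   0.6] w 85.6 0.0
```

Request:
send_rows(steps=[[0, 0, 0, 20, 0], [0, 0, 0, 20, 0], [0, 0, 0, 20, 0], [0, 0, 0, 20, 0], [0, 0, 0, 15, 0], [0, 0, 0, 7, 0], [0, 0, 0, 0, 0], [0, 0, 0, 0, 0]])

```text
time_s: 3.6
eef_pos: [425.2, -180.9, 38.9]
tcp_rot: [2.901, 1.202, 0.001]
wrist_force: [1.0, 0.9, -0.0]
grip_width: 85.1
finger_force: 0.0
```

Request:
send_rows(steps=[[1, 0, 0, 0, 0], [1, 0, 0, 0, 0], [1, 0, 0, 0, 0], [1, 0, 0, 0, 0], [1, 0, 0, 0, 0], [1, 0, 0, 0, 0], [1, 0, 0, 0, 0], [1, 0, 0, 0, 0]], squeeze=40)

```text
time_s: 4.4
eef_pos: [424.9, -180.7, 39.1]
tcp_rot: [2.901, 1.202, 0.001]
wrist_force: [-1.6, 1.3, 6.1]
grip_width: 45.3
finger_force: 40.7
```

Request:
send_rows(steps=[[1, 0, 0, -10, 0], [1, 0, 0, -25, 0], [1, 0, 0, -35, 0], [1, 0, 0, -35, 0], [1, 0, 0, -35, 0], [1, 0, 0, -20, 0], [1, 0, 0, 0, 0], [1, 0, 0, 0, 0]])

```text
time_s: 5.2
eef_pos: [424.0, -180.1, 198.0]
tcp_rot: [-2.902, -1.203, 0.0]
wrist_force: [-0.1, -0.8, -2.9]
grip_width: 45.1
finger_force: 41.6
```

```bash
python3 -c "
from h import *
go([529.2,113,200],100)"
```

```text
t 5.2 pos [ 424.  -180.1  198. ] yaw -44.98 tilt [-4.e-04  2.e-04 -1.e+00] roll rad 0.611 shift(after roll) [ 154.5 -270.4   -2. ] j [-0.55  0.13  1.79 -0.    1.23  0.23] F [-0.1 -0.8 -2.9] w 45.1 41.6
```

Request:
send_rows(steps=[[1, 0, 0, 0, 0.122], [1, 0, 0, 0, 0.122], [1, 0, 0, 0, 0.122], [1, 0, 0, 0, 0.122], [1, 0, 0, 0, 0.123]])

```text
time_s: 5.7
eef_pos: [423.2, -179.7, 196.0]
tcp_rot: [-3.127, -0.266, 0.006]
wrist_force: [-0.1, 0.1, -1.8]
grip_width: 45.2
finger_force: 41.5
```

Request:
send_rows(steps=[[1, 10, -17.4, 0, 0], [1, 19, -33, 0, 0], [1, 19, -33, 0, 0], [1, 19, -33, 0, 0], [1, 19, -33, 0, 0], [1, 19, -33, 0, 0], [1, 19, -33, 0, 0], [1, 15, -27, 0, 0], [1, 10, -18, 0, 0], [1, 5.5, -10, 0, 0], [1, 0, 0, 0, 0], [1, 0, 0, 0, 0]])

```text
time_s: 6.9
eef_pos: [528.8, 111.9, 197.2]
tcp_rot: [3.129, 0.274, -0.004]
wrist_force: [1.4, -0.4, -2.4]
grip_width: 44.9
finger_force: 41.6
```

```bash
cat > m.py <<'E'
from h import *
import sys
from scipy.optimize import least_squares
np.set_printoptions(precision=1,suppress=True)
tag=sys.argv[1]; o=bot.observe(); x,y,z=o["eef_pos"]
zt=z-38.9+80   # sleeve top
def fitR(P,R): return least_squares(lambda c:np.hypot(P[:,0]-c[0],P[:,1]-c[1])-R,P[:,:2].mean(0),loss='soft_l1').x
for n in("top","side"):
    im,d=cams.capture(n); cv2.imwrite(f"pics/{n}{tag}.png",im[...,::-1]); np.save(f"{n}{tag}.npy",d)
    C=cloud(n,d,np.ones_like(d,bool)); h=np.hypot(C[:,0]-x,C[:,1]-y)
    P=C[(h<32)&(C[:,2]>zt-82)&(C[:,2]<z-6)]; print(n,len(P),P.min(0) if len(P) else '',fitR(P,23.) if len(P)>20 else '')
go([529.2,113,z],100)
E
python3 m.py 1
```

```text
top 60 [505.8  88.2 158.8] [528.7 111. ]
side 449 [505.1 105.6 158.2] [529.  111.1]
t 7.0 pos [529.1 111.5 197.9] yaw -80.05 tilt [-0. -0. -1.] roll rad -0.001 shift(after roll) [ 0.4 -1.4  0.6] j [ 0.1  0.2  1.6 -0.   1.3  1.5] F [-0.2  0.3 -2.4] w 45.7 41.6
```

Request:
send_rows(steps=[[1, 0.4, -1.7, 5, 0], [1, 0, 0, 10, 0], [1, 0, 0, 10, 0], [1, 0, 0, 10, 0], [1, 0, 0, 7, 0], [1, 0, 0, 0, 0], [1, 0, 0, 0, 0]])

```text
time_s: 7.7
eef_pos: [529.8, 114.4, 156.1]
tcp_rot: [3.129, 0.274, -0.0]
wrist_force: [-0.1, 1.2, -1.1]
grip_width: 45.3
finger_force: 41.6
```

```bash
python3 m.py 2; python3 -c "
import cv2
a=cv2.imread('pics/side2.png');cv2.imwrite('pics/c3.png',cv2.resize(a[200:400,180:380],None,fx=3,fy=3,interpolation=cv2.INTER_CUBIC))"
```

```text
top 52 [506.7  90.6 116.5] [529.8 113.5]
side 417 [506.6 108.6 115.7] [530.2 114. ]
t 7.8 pos [530.2 114.5 156.7] yaw -79.98 tilt [ 0. -0. -1.] roll rad 0.0 shift(after roll) [-1.2  1.3  0.6] j [ 0.1  0.3  1.7 -0.   1.2  1.5] F [ 0.2  1.1 -1.6] w 45.6 41.6
```

View pics/c3.png

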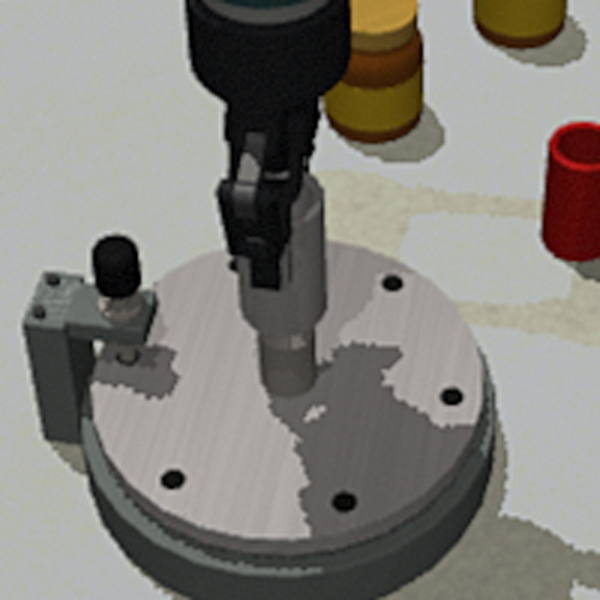

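Request:
send_rows(steps=[[1, -0.5, 0.6, 0, 0], [1, 0, 0, 4, 0], [1, 0, 0, 4, 0], [1, 0, 0, 4, 0], [1, 0, 0, 4, 0], [1, 0, 0, 3, 0], [1, 0, 0, 3, 0], [1, 0, 0, 0, 0]])

```text
time_s: 8.6
eef_pos: [529.1, 113.7, 133.7]
tcp_rot: [3.129, 0.274, -0.002]
wrist_force: [0.1, 0.3, -1.8]
grip_width: 45.3
finger_force: 41.6
```

```bash
python3 m.py 3
```

```text
top 48 [506.   90.   97.2] [529.  112.7]
side 391 [505.6 109.2  92.9] [529.5 113.2]
t 8.7 pos [529.4 113.7 134.2] yaw -79.99 tilt [-0. -0. -1.] roll rad 0.0 shift(after roll) [-0.3  0.7  0.5] j [ 0.1  0.3  1.7 -0.   1.1  1.5] F [-0.3  0.4 -1.9] w 45.3 41.6
```

Request:
send_rows(steps=[[1, 0, 0, 4, 0], [1, 0, 0, 5, 0], [1, 0, 0, 5, 0], [1, 0, 0, 5, 0], [1, 0, 0, 5, 0], [1, 0, 0, 4, 0], [1, 0, 0, 3, 0], [1, 0, 0, 2, 0], [1, 0, 0, 0, 0]])

```text
time_s: 9.6
eef_pos: [529.2, 113.7, 101.0]
tcp_rot: [3.13, 0.274, -0.001]
wrist_force: [0.3, 0.3, -1.9]
grip_width: 45.6
finger_force: 41.6
```

Request:
send_rows(steps=[[1, 0, 0, 1, 0], [1, 0, 0, 1, 0], [1, 0, 0, 0.5, 0], [1, 0, 0, 0, 0]])

```text
time_s: 10.0
eef_pos: [529.5, 113.8, 99.2]
tcp_rot: [3.13, 0.274, 0.001]
wrist_force: [-0.1, 0.1, 0.7]
grip_width: 45.3
finger_force: 41.8
```

Request:
send_rows(steps=[[1, 0, 0, 0.5, 0], [1, 0, 0, 0.5, 0], [1, 0, 0, 0, 0]])

```text
time_s: 10.3
eef_pos: [529.6, 113.8, 99.1]
tcp_rot: [3.129, 0.274, 0.002]
wrist_force: [-2.0, -0.7, 8.0]
grip_width: 45.4
finger_force: 42.4
```

Request:
send_rows(steps=[[0, 0, 0, 0, 0], [0, 0, 0, 0, 0], [0, 0, 0, 0, 0], [0, 0, 0, 0, 0], [0, 0, 0, 0, 0], [0, 0, 0, 0, 0]])

```text
time_s: 10.9
eef_pos: [529.4, 113.7, 97.6]
tcp_rot: [3.13, 0.274, -0.0]
wrist_force: [-0.6, 0.2, -0.2]
grip_width: 85.4
finger_force: 0.0
```

Seated against the disc and released. Rise and look.

Request:
send_rows(steps=[[0, 0, 0, -10, 0], [0, 0, 0, -20, 0], [0, 0, 0, -30, 0], [0, 0, 0, -30, 0], [0, 0, 0, -20, 0], [0, 0, 0, 0, 0], [0, 0, 0, 0, 0]])

```text
time_s: 11.6
eef_pos: [529.3, 113.7, 208.1]
tcp_rot: [3.13, 0.274, 0.001]
wrist_force: [-0.0, 0.3, -0.6]
grip_width: 85.4
finger_force: 0.0
```

```bash
python3 - <<'E'
from h import *
from scipy.optimize import least_squares
np.set_printoptions(precision=1,suppress=True)
def fitR(P,R): return least_squares(lambda c:np.hypot(P[:,0]-c[0],P[:,1]-c[1])-R,P[:,:2].mean(0),loss='soft_l1').x
for n in("top","side"):
    im,d=cams.capture(n); cv2.imwrite(f"pics/{n}4.png",im[...,::-1])
    C=cloud(n,d,np.ones_like(d,bool)); h=np.hypot(C[:,0]-529.5,C[:,1]-113)
    P=C[(h<30)&(C[:,2]>133)&(C[:,2]<150)]; print(n,"top",np.median(P,0) if len(P) else '')
    P=C[(h<30)&(C[:,2]>65)&(C[:,2]<133)]; print("body",len(P),fitR(P,23.) if len(P)>20 else '')
    h=np.hypot(C[:,0]-618.3,C[:,1]-128); P=C[(h<20)&(C[:,2]>120)&(C[:,2]<141)]; print("knob",len(P),fitR(P,12.5) if len(P)>10 else '')
a=cv2.imread('pics/side4.png');cv2.imwrite('pics/c4.png',cv2.resize(a[200:400,180:380],None,fx=3,fy=3,interpolation=cv2.INTER_CUBIC))
go([618.3,128.2,185],100)
E
```

```text
top top [514.9 102.7 139. ]
body 287 [539.1 107.3]
knob 50 [618.4 127.6]
side top [528.5 116.8 138.7]
body 1011 [529.7 113.9]
knob 145 [618.6 128.2]
t 11.7 pos [528.4 113.6 206.6] yaw -79.98 tilt [-0. -0. -1.] roll rad 0.0 shift(after roll) [91.1  1.3 21.4] j [ 0.1  0.2  1.6 -0.   1.3  1.5] F [ 0.2 -0.4 -0.2] w 85.4 0.0
```

View pics/c4.png

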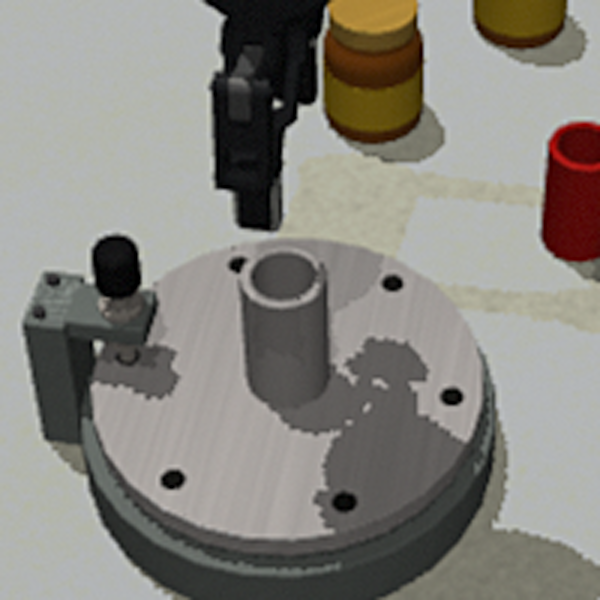

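Request:
send_rows(steps=[[0, 20, 0.3, 0, 0], [0, 25, 0.3, 0, 0], [0, 25, 0.3, 0, 0], [0, 20.3, 0.2, 0, 0], [0, 0, 0, 10, 0], [0, 0, 0, 15, 0], [0, 0, 0, 15, 0], [0, 0, 0, 10, 0], [0, 0, 0, 0, 0], [0, 0, 0, 0, 0]])

```text
time_s: 12.7
eef_pos: [617.9, 128.3, 157.4]
tcp_rot: [3.129, 0.274, -0.002]
wrist_force: [0.1, 0.3, 0.3]
grip_width: 85.3
finger_force: 0.0
```

```bash
python3 -c "
from h import *
go([618.5,128.2,113],100)"
```

```text
t 12.7 pos [617.9 128.3 157.4] yaw -79.98 tilt [-1.e-03 -2.e-04 -1.e+00] roll rad 0.0 shift(after roll) [ 0.6  0.2 44.4] j [ 0.09  0.41  1.49 -0.    1.24  1.49] F [0.1 0.3 0.3] w 85.3 0.0
```

Request:
send_rows(steps=[[0, 0.5, 0, 10, 0], [0, 0, 0, 12, 0], [0, 0, 0, 12, 0], [0, 0, 0, 8, 0], [0, 0, 0, 3, 0], [0, 0, 0, 0, 0], [0, 0, 0, 0, 0]])

```text
time_s: 13.4
eef_pos: [619.3, 128.5, 113.0]
tcp_rot: [3.13, 0.274, 0.001]
wrist_force: [-0.1, -0.1, -0.1]
grip_width: 85.5
finger_force: 0.0
```

Request:
send_rows(steps=[[1, 0, 0, 0, 0], [1, 0, 0, 0, 0], [1, 0, 0, 0, 0], [1, 0, 0, 0, 0], [1, 0, 0, 0, 0], [1, 0, 0, 0, 0], [1, 0, 0, 0, 0], [1, 0, 0, 0, 0], [1, 0, 0, 0, 0]], squeeze=60)

```text
time_s: 14.3
eef_pos: [619.1, 128.7, 113.2]
tcp_rot: [-3.129, -0.274, -0.001]
wrist_force: [-1.6, 1.2, 5.3]
grip_width: 23.0
finger_force: 59.0
```

Request:
send_rows(steps=[[1, 0, 0, -2, 0], [1, 0, 0, -2, 0], [1, 0, 0, -3, 0], [1, 0, 0, -3, 0], [1, 0, 0, -3, 0], [1, 0, 0, -2, 0], [1, 0, 0, 0, 0], [1, 0, 0, 0, 0]])

```text
time_s: 15.1
eef_pos: [618.9, 128.7, 127.7]
tcp_rot: [-3.129, -0.274, -0.0]
wrist_force: [2.7, 3.6, -6.8]
grip_width: 23.1
finger_force: 59.1
```

```bash
python3 - <<'E'
from h import *
go([618.5,128.2,131],100)
im,d=cams.capture("side");cv2.imwrite('pics/c5.png',cv2.resize(im[220:360,160:300,::-1],None,fx=4,fy=4,interpolation=cv2.INTER_CUBIC))
E
```

```text
t 15.1 pos [618.9 128.7 127.7] yaw -79.99 tilt [-0.e+00  4.e-04 -1.e+00] roll rad 0.0 shift(after roll) [-0.5  0.4 -3.3] j [0.09 0.43 1.53 0.   1.18 1.49] F [ 2.7  3.6 -6.8] w 23.1 59.1
```

View pics/c5.png

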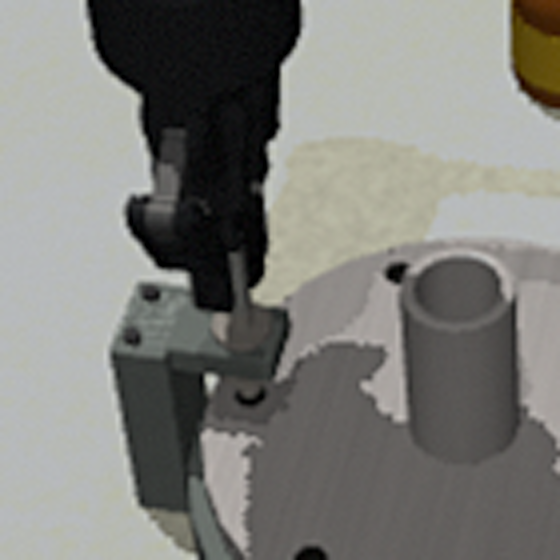

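Request:
send_rows(steps=[[1, 0, 0, -1, 0], [1, 0, 0, -1, 0], [1, 0, 0, 0, 0]], squeeze=80)

```text
time_s: 15.45
eef_pos: [619.0, 128.6, 129.8]
tcp_rot: [-3.129, -0.274, 0.0]
wrist_force: [2.7, 4.6, -7.3]
grip_width: 22.7
finger_force: 78.6
```

Request:
send_rows(steps=[[1, 0, 0, -1, 0], [1, 0, 0, 0, 0]])

```text
time_s: 15.65
eef_pos: [619.0, 128.7, 130.8]
tcp_rot: [-3.129, -0.274, -0.0]
wrist_force: [1.8, 4.1, -8.1]
grip_width: 22.6
finger_force: 78.6
```

Request:
send_rows(steps=[[1, 0, 0, -1, 0], [1, 0, 0, 0, 0], [1, 0, 0, 0, 0]])

```text
time_s: 15.95
eef_pos: [619.0, 128.7, 131.5]
tcp_rot: [-3.129, -0.274, 0.0]
wrist_force: [2.5, 4.3, -9.1]
grip_width: 22.3
finger_force: 79.5
```

Request:
send_rows(steps=[[1, 0, 0, -0.7, 0], [1, 0, 0, 0, 0], [1, 0, 0, 0, 0]])

```text
time_s: 16.25
eef_pos: [618.9, 128.7, 131.5]
tcp_rot: [-3.129, -0.274, 0.001]
wrist_force: [3.2, 4.7, -11.2]
grip_width: 23.0
finger_force: 79.2
```

Request:
send_rows(steps=[[1, 0, 0, -0.7, 0], [1, 0, 0, 0, 0], [1, 0, 0, 0, 0]])

```text
time_s: 16.55
eef_pos: [618.9, 128.7, 131.5]
tcp_rot: [-3.129, -0.274, 0.002]
wrist_force: [3.9, 4.6, -14.9]
grip_width: 22.9
finger_force: 79.1
```

Request:
send_rows(steps=[[1, 0, 0, 0, 0], [1, 0, 0, 0, 0], [1, 0, 0, 0, 0], [1, 0, 0, 0, 0], [1, 0, 0, 0, 0], [1, 0, 0, 0, 0]])

```text
time_s: 17.15
eef_pos: [618.9, 128.7, 131.5]
tcp_rot: [-3.129, -0.274, 0.002]
wrist_force: [4.4, 4.4, -15.3]
grip_width: 22.4
finger_force: 79.1
```

```bash
python3 - <<'E'
from h import *
im,d=cams.capture("side");cv2.imwrite('pics/c6.png',cv2.resize(im[220:360,160:300,::-1],None,fx=4,fy=4,interpolation=cv2.INTER_CUBIC))
E
```

```text
(no output)
```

View pics/c6.png

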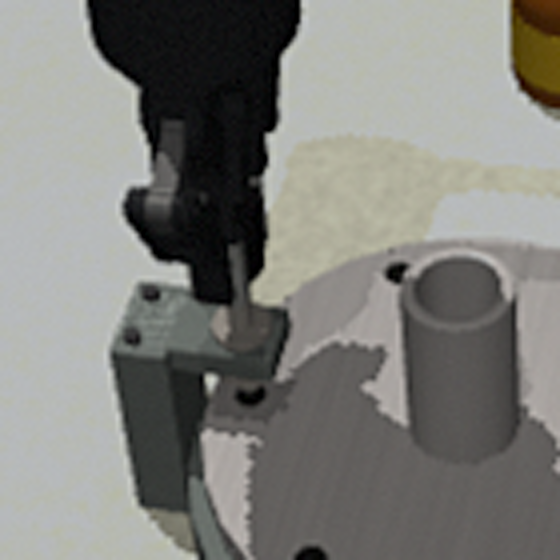

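The pin is clear of its hole: the hole shows empty at crop (250,396). The sleeve is home, at crop (460,360). The knob is held firmly against its stop.

```bash
python3 -c "
from rig import close_job
print(close_job())"
```

```text
the job is handed in; nothing more can be done
None
```

I handed the job in with the sleeve pushed fully home on the spigot and released, and the plunger knob gripped and held up against its stop with the pin clear of its hole; the hand-in call returned no verdict, and the jars and ring were not touched.

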